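# Hang the pebble pail on the spring balance

## Robot

A 6-joint arm with a two-finger parallel gripper is mounted at the origin on a cart in front of the work surface, level with it; the furniture and walls round the work are solid. World frame = base frame: x ahead of the robot, y to its left, z up, the work surface at z = 0. Lengths are in m, angles in rad, forces in N, time in s.
With the tool pointing down it reaches from about 0.325 to 1 m from the base axis. Payload 5.1 kg.
Tool frame: the origin (TCP) lies at the very end of the fingers, on their centre line; the grasp point (between the pads) lies 19 mm behind it (ctrl.pinch_z is the distance from the TCP to the grasp point, in m); z points along the fingers, y is the line along which they close (so a half turn about z gives the same grasp; the last joint's range is limited). The gripper opens to 85 mm and grips with 20 to 120 N. Pads are 22 mm wide; open, the fingers measure 114 mm over their backs; the gripper's body (76 mm by 85 mm) begins 54 mm behind the grasp point. The pads swing forward as they close: fully open they stand 13 mm farther back than shut.
Start: joints at [-1.413, 0.124, 1.65, -0, 1.367, -0.083], TCP at [0.155, -0.631, 0.231] pointing down, gripper open.
Joint ranges: [-2.61, 2.61], [-1.02, 2.33], [0.03, 2.71], [-1.35, 4.49], [0.32, 2.68], [-2.91, 2.91]. Speed limits (rad/s): [2.57, 2.57, 3.14, 3.14, 3.14, 3.14].

## Interface

Orientations are given as a unit quaternion [w, x, y, z].
In Python, from cell import ctrl gives the robot as it stands.
- The arm moves only by the tool jog_arm, never from a script. Its argument "deltas" is a list of rows, each an object of numbers: "tx", "ty", "tz": the shift along the world's x, y, z in cm; "wx", "wy", "wz": the turn, a rotation vector about the world's x, y, z in degrees. In form: [{"tx": .., "ty": .., "tz": .., "wx": .., "wy": .., "wz": ..}, ...]. A call has 1 to 12 rows; each row is the pose to reach, as a shift and turn from the pose commanded when the call began; what a row does not reach only later rows make up. A row lasts 1/8 s, in which the tool goes at most 62.5 mm and 10.7 degrees, less where a joint would pass 70% of its speed; a pose out of reach is approached as far as the arm can. A call with a gripper value outside its range is refused whole. "fingers" is the opening in per cent of the stroke, from 0 (shut) to 100 (fully open), set as the call begins (left out, the last holds). The fingers move at their own pace and stop on an object; "force" is the grip in N (left out, the last holds). Time passes only in rows, so rows that repeat a pose let the fingers close. It gives the time, the measured TCP pose, the force, the opening and the grip force at its end, in the units of the state.
- ctrl.sense(): the state, without advancing time (a new reading comes with each control period).
- ctrl.read_camera(name): name is "scene" or "top" or "wrist"; returns (picture, depth): 384x512x3 uint8, blue, green, red; 384x512 float32, m along the optical axis (not along the pixel's ray), 0 where there is no reading.
- ctrl.camera_info(name): a dict with "K" (3x3 intrinsics, pixels), "R" (3x3) and "t" (3): a world point X has camera coordinates R X + t; the wrist camera has in their place "mount" (4x4, takes a point from camera to tool coordinates, whose origin is the TCP and whose axes are the flange's). Camera axes: x right, y down, z forward; pixel columns grow to the right and rows downward; lengths in m; the calibration is good to about 2 mm. A picture is of the moment at which its call begins: read the wrist's pose just before it. camera_info takes no time and is no camera call.
- ctrl.hand_in(): hands the job in; it is judged then, once.
The state is a dict: "t": time; "joint_positions": joint angles; "qvel": joint speeds; "tau": joint torques, N m; "tcp_pos": TCP position; "eef_rot": TCP orientation; "wrist_force": force on the tool from outside, world axes, zero at the start; "wrist_torque": the same for the moment, N m; "gripper_width": finger opening in m; "finger_force": force on a finger pad.
Only numpy, scipy, OpenCV 4.12 (cv2) and the standard library are available. Lean on these libraries where they do the work, as an engineer would, in place of code of your own. Each camera call takes 0.05 s, during which the arm holds its last target. There are 200 camera calls.

## Task

Weigh the pebbles: with a light fingertip push, swing the folded wire bail of the little steel pail upright while the pail stays standing where it is; do not pinch or force the bail while it is folded. Then lift the pail by its bail, carry it without tipping it or knocking anything to the spring balance and gently press the top bar of the bail down through the brass gate of the hook until the gate snaps shut above it, never pulling the hook's red pointer down to the red mark at the end of the scale. Leave the pail hanging still and free, and the jar, timer and dropper bottle where they stand.

Things in the scene. Friction and masses are not known exactly. Their poses are not given: they have to be found in the camera images.
- pail: Open steel pail with pebbles fixed in it: 72 mm wide at the rim, 62 at the foot, 70 high, about 0.39 kg (varies by 15 %). Origin: centre of its underside, z up. The bail pivots about the pail's y axis on two ears at (x, y, z) = (0, +-41, 58) mm; folded, it lies towards the pail's own -x.
- bail_bar (a point): Middle of the bail's top bar, 85 mm from the pivots. Bail: 5 mm wire; the bar runs along y; two parallel sides, 61 mm apart over their outsides, run 37 mm down from it, then spread to the ears (88 mm outside). Axes: y along the bar, z from pivots to bar. Lift it by gripping across the two parallel sides.
- bail (a joint): Bail angle, rad: 0 = folded on the rim (25 degrees above horizontal, bar 94 mm above the pail's underside), 1.134 = upright (bar 143 mm up), 2.269 = folded on the far side. Slightly stiff ears: it stays where left. About 1 N on the bar towards the pail swings it; 3 N may slide or tip the pail.
- balance: Spring balance fixed to the worktop: base plate 150 x 130 x 12 mm, white column 60 mm wide, 245 mm high, its front face at x = +62 mm, black ticks 5 mm apart, red end mark. Origin on the worktop under the hook's seat. The hook sticks out of the column towards the balance's own -x.
- hook_seat (a point): Point of the moving hook where the bar's centre lies when seated; 235 mm above the worktop unloaded. x towards the column, y across the hook (the bar must lie along y), z up. Hook of 6 mm rod, a U seen from the side: inside faces of its uprights at x = -10 (front) and +7.5 mm (back). It is 14 mm wide at most, so it fits between the bail's sides.
- hook_tip (a point): Centre of the rounded upper end (radius 3 mm) of the hook's front upright: 19 mm in front of the seat (-x) and 34 mm above it. Bring the pail in from the hook's front (-x side) so that the hook enters the bail between bar and rim (the rim is 73 mm below the bar), with the bar 40 to 62 mm above the seat; then lower the bar behind this tip.
- gate_end (a point): Free end of the brass gate, on its mid-thickness. Shut, it is at x = -8, z = +18 mm from the seat (gate 3 mm thick, 9 mm wide), hinged at x = +10.5, z = +18. A bar pressed on it close behind the front upright (centre at x about -5 mm) swings it down, slips past its end when some 7 mm above the seat, and drops into the seat.
- hook (a joint): How far the hook is pulled down, m: 0 = unloaded; spring 300 N/m plus about 0.6 N. The pail's weight pulls it some 11 mm and does NOT open the gate: the bar must be pressed on, sinking with the hook some 25 to 40 mm (8 to 12 N), before the gate lets it through. Red mark at 0.050 (16 N), stop at 0.056.
- gate (a joint): Gate angle, rad: 0 = shut, about 0.7 when the bar slips past its end; it springs shut by itself.
- jar: Specimen jar with white screw lid, 56 mm wide, 72 high; origin: centre of its underside. Must stay.
- timer: Small white timer with three keys, 55 x 66 x 34 mm; origin: centre of its underside. Must stay.
- dropper: Amber dropper bottle, red collar, black rubber bulb, 33 mm wide, 100 high; origin: centre of its underside. Must stay.

How it is judged:
By the outcome, as a careful person would: the job done as asked, in the order asked, and still so for the second after the job is handed in, with the robot touching nothing.
It also fails if it takes over 67 s, if anything falls off the work surface, if the arm or the gripper's body presses on something with over 40 N, if the wrist force passes 120 N, or if a joint passes its speed limit or range.

## Working session

There is one attempt and no reset: what is moved stays moved. The work goes in short steps, Python scripts to look and compute and a tool call to move; the robot and the scene stay as the last step left them, time stands still between calls to the robot, and variables do not carry over. Pictures are saved under pics/ and viewed, at most 10 in all, crops included, and the job is handed in when it is done.

Besides the shell and the picture viewer there is one more tool, called as a command line: name --argument value ..., lists and objects as JSON in quotes. jog_arm: Moves the arm, as the interface text tells. Its arguments: {"type":"object","properties":{"deltas":{"type":"array","items":{"type":"object","properties":{"tx":{"type":"number"},"ty":{"type":"number"},"tz":{"type":"number"},"wx":{"type":"number"},"wy":{"type":"number"},"wz":{"type":"number"}}}},"fingers":{"type":"number"},"force":{"type":"number"}},"required":["deltas"]}

```bash
mkdir -p pics; ls; cat > h.py <<'E'
import numpy as np, cv2, pickle
from cell import ctrl
def grab(n):
    s=ctrl.sense(); im,d=ctrl.read_camera(n); c=ctrl.camera_info(n)
    K=np.array(c["K"])
    if n=="wrist":
        w,x,y,z=s["eef_rot"]
        from scipy.spatial.transform import Rotation as Ro
        T=np.eye(4);T[:3,:3]=Ro.from_quat([x,y,z,w]).as_matrix();T[:3,3]=s["tcp_pos"]
        T=T@np.array(c["mount"]); R=T[:3,:3].T; t=-R@T[:3,3]
    else: R=np.array(c["R"]);t=np.array(c["t"])
    return dict(im=im,d=d,K=K,R=R,t=t)
def save(v,f): pickle.dump(v,open(f,'wb'))
def load(f): return pickle.load(open(f,'rb'))
def cloud(v):
    h,w=v['d'].shape; u,r=np.meshgrid(np.arange(w),np.arange(h))
    p=np.linalg.inv(v['K'])@np.stack([u.ravel(),r.ravel(),np.ones(h*w)])*v['d'].ravel()
    return (v['R'].T@(p-v['t'][:,None])).T.reshape(h,w,3)
def ray(v,u,r):
    d=v['R'].T@np.linalg.inv(v['K'])@np.array([u,r,1.]); return -v['R'].T@v['t'], d/np.linalg.norm(d)
def onz(v,u,r,z):
    o,d=ray(v,u,r); return o+d*(z-o[2])/d[2]
def tri(a,b):  # a,b=(view,u,r)
    o1,d1=ray(*a);o2,d2=ray(*b)
    s=np.linalg.lstsq(np.stack([d1,-d2],1),o2-o1,rcond=None)[0]
    p,q=o1+s[0]*d1,o2+s[1]*d2; return (p+q)/2,np.linalg.norm(p-q)
def proj(v,X):
    p=v['K']@(v['R']@np.array(X)+v['t']); return p[:2]/p[2]
E
python3 - <<'E'
from h import *
for n in("scene","top"):
    v=grab(n); save(v,n+'.pkl'); cv2.imwrite(f'pics/{n}0.png',v['im']); print(n,-v['R'].T@v['t'],v['R'][2],v['K'][0,0])
s=ctrl.sense(); print(s['t'],s['tcp_pos'],s['eef_rot'],s['gripper_width'],ctrl.pinch_z)
E
```

```text
pics
scene [-0.48626329  0.52046809  0.70683549] [ 0.82344809 -0.41282895 -0.38923709] 498.55980048412204
top [ 0.5666807  -0.01685007  1.15147378] [ 0.09284018  0.00219325 -0.99567861] 414.33495610079854
0.1 [ 0.15489267 -0.63070422  0.23018624] [-9.39923513e-04  9.92760095e-01  1.20110399e-01 -4.21320527e-05] 0.08536916928075193 0.0187
```

View pics/scene0.png

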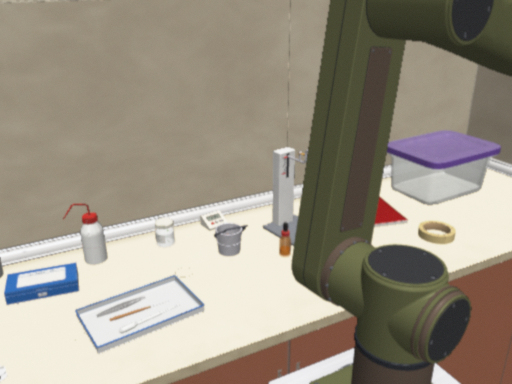

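View pics/top0.png

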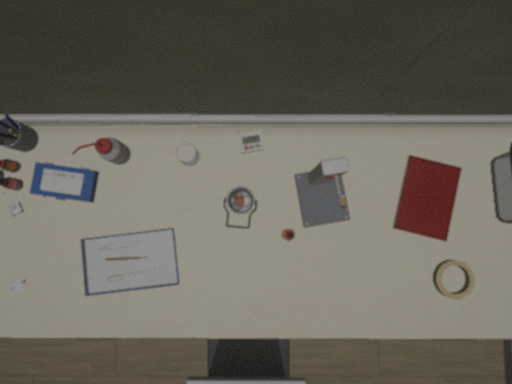

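The scene view shows the pail at (229,238), balance column (285,190), dropper (285,240), timer (213,218) and jar (165,232). In the top view the pail is at (240,200) with its bail bar at (237,226) towards the robot. Base plate is at (322,198), column top (334,165), dropper (288,234).

```bash
python3 - <<'E'
from h import *
v=load('top.pkl'); s=load('scene.pkl')
a=cv2.resize(v['im'][145:250,210:360],None,fx=5,fy=5,interpolation=cv2.INTER_CUBIC)
b=cv2.resize(s['im'][140:265,200:330],None,fx=4,fy=4,interpolation=cv2.INTER_CUBIC)
a=cv2.convertScaleAbs(a,alpha=1.5)
cv2.imwrite('pics/a.png',a)
c=cloud(v)
for n,u,r in [('pailrim',240,188),('bar',237,226),('base',310,205),('coltop',340,163),('dropper',288,234),('timer',251,140),('jar',187,153),('gold',342,200)]: print(n,c[r,u].round(4))
cc=cloud(s)
for n,u,r in [('col',283,190),('coltop',284,152),('hook?',303,159)]: print(n,cc[r,u].round(4))
cv2.imwrite('pics/b.png',b)
E
```

```text
pailrim [0.6607 0.0146 0.063 ]
bar [0.5612 0.0202 0.1097]
base [ 0.6188 -0.1768  0.0115]
coltop [ 0.7008 -0.2108  0.2465]
dropper [ 0.5413 -0.109   0.0904]
timer [ 0.7972 -0.0139  0.0238]
jar [0.7523 0.1547 0.0711]
gold [ 0.6188 -0.2121  0.2542]
col [ 0.6743 -0.1857  0.1268]
coltop [ 0.6766 -0.1881  0.244 ]
hook? [ 0.8723 -0.3843  0.128 ]
```

View pics/a.png

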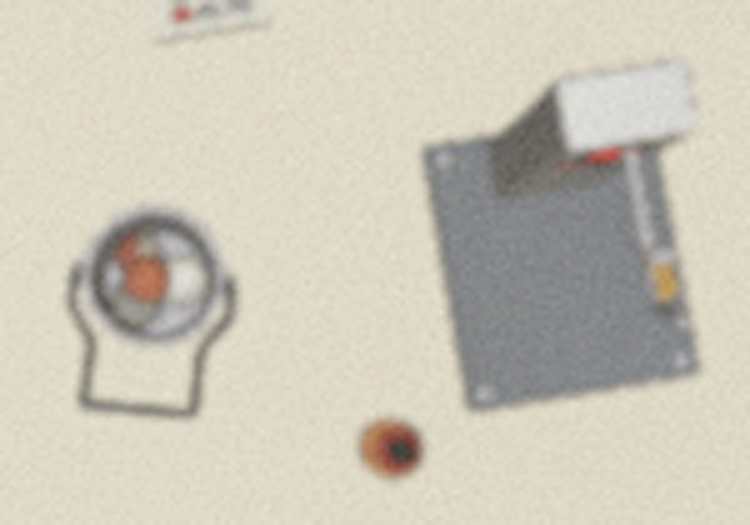

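View pics/b.png

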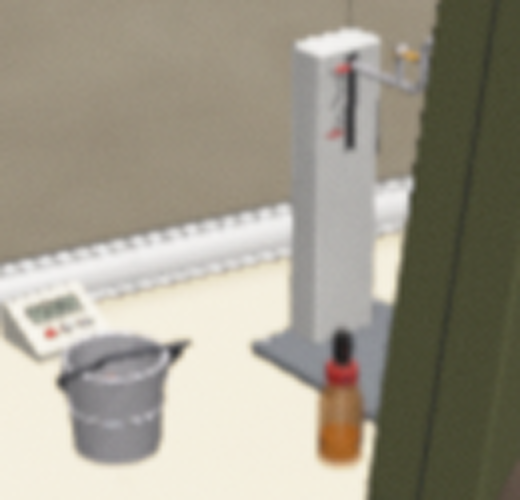

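The crops show the bail's bar ends at about (82,407) and (195,412) in the crop, the ears at (75,272)/(232,287), and the gate at (663,280). The hook points towards the robot and the balance is yawed a little.

```bash
python3 - <<'E'
from h import *
v=load('top.pkl'); s=load('scene.pkl')
P=lambda x,y:(x/5+210-.4,y/5+145-.4)
b=[onz(v,*P(85,405),.094),onz(v,*P(192,411),.094)]; e=[onz(v,*P(75,272),.058),onz(v,*P(232,287),.058)]
print('bar',b,'mid',(b[0]+b[1])/2,'len',np.linalg.norm(b[0]-b[1])); print('ears',e,(e[0]+e[1])/2,np.linalg.norm(e[0]-e[1]))
d=b[0]-b[1];print('yaw',np.degrees(np.arctan2(-d[0],d[1])), np.degrees(np.arctan2(*(( (e[0]+e[1])/2-(b[0]+b[1])/2)[[1,0]]))))
for vv in (v,s):
    c=cloud(vv).reshape(-1,3)
    for nm,z0,z1 in(('base',.006,.018),('coltop',.240,.250)):
        m=(c[:,2]>z0)&(c[:,2]<z1)&(c[:,0]>.5)&(c[:,0]<.8)&(c[:,1]<-.11)&(c[:,1]>-.3)
        if m.sum()<20: continue
        r=cv2.minAreaRect((c[m,:2]*1000).astype(np.float32)); print(nm,m.sum(),r)
    m=(c[:,2]>.01)&(c[:,2]<.09)&(abs(c[:,0]-.65)<.07)&(abs(c[:,1]-.01)<.06); 
    m=(c[:,2]>.063)&(c[:,2]<.076)&(abs(c[:,0]-.64)<.05)&(abs(c[:,1]-.012)<.05)
    print('rim',cv2.minEnclosingCircle((c[m,:2]*1000).astype(np.float32)),m.sum())
print(ctrl.camera_info('wrist'))
E
```

```text
bar [array([0.56203572, 0.04715799, 0.094     ]), array([ 0.55917935, -0.0072209 ,  0.094     ])] mid [0.56060753 0.01996855 0.094     ] len 0.05445385869780712
ears [array([0.63182303, 0.05523258, 0.058     ]), array([ 0.62415137, -0.02776224,  0.058     ])] [0.6279872  0.01373517 0.058     ] 0.08334863139703429
yaw -3.0068285771864804 -5.2854611061997
base 1978 ((640.5323486328125, -204.25877380371094), (255.8466033935547, 165.8479766845703), 37.166011810302734)
coltop 412 ((657.001220703125, -206.10052490234375), (112.08987426757812, 59.8655891418457), 7.560300350189209)
rim ((621.4824829101562, 13.0674467086792), 44.16522216796875) 188
base 366 ((641.8795166015625, -152.38128662109375), (100.28169250488281, 241.4200897216797), 53.80092239379883)
coltop 101 ((653.19921875, -200.36752319335938), (113.29204559326172, 60.77275848388672), 6.817862510681152)
rim ((622.0812377929688, 17.666336059570312), 44.77774429321289) 155
{'K': array([[326.94874659,   0.        , 246.80787883],
       [  0.        , 326.94874659, 190.30049601],
       [  0.        ,   0.        ,   1.        ]]), 'mount': array([[-6.02420832e-04, -9.52990411e-01, -3.02999857e-01,
         7.80196186e-02],
       [ 9.99999809e-01, -6.16264173e-04, -4.99236842e-05,
         6.24112028e-04],
       [-1.39151164e-04, -3.02999829e-01,  9.52990600e-01,
        -1.42490696e-01],
       [ 0.00000000e+00,  0.00000000e+00,  0.00000000e+00,
         1.00000000e+00]])}
```

jog_arm --deltas '[{"tx":0,"ty":0,"tz":6},{"tx":4,"ty":5,"tz":12,"wz":-3},{"tx":8,"ty":10,"tz":13,"wz":-6},{"tx":12,"ty":16,"tz":13,"wz":-9},{"tx":16,"ty":21,"tz":13,"wz":-13.8},{"tx":20,"ty":26,"tz":13,"wz":-13.8},{"tx":24,"ty":31,"tz":13,"wz":-13.8},{"tx":28,"ty":37,"tz":13,"wz":-13.8},{"tx":32,"ty":42,"tz":13,"wz":-13.8},{"tx":36,"ty":47,"tz":13,"wz":-13.8},{"tx":40.5,"ty":53,"tz":13,"wz":-13.8},{"tx":40.5,"ty":53,"tz":13,"wz":-13.8}]' --fingers 0

```text
invalid input
```

jog_arm --deltas '[{"tx":0},{"tx":0},{"tx":0}]'

```text
invalid input
```

```bash
python3 - <<'E'
from h import *
v=grab('wrist'); save(v,'w1.pkl'); cv2.imwrite('pics/w1.png',cv2.resize(v['im'],None,fx=1.5,fy=1.5)); print(-v['R'].T@v['t'],v['R'][2])
print([proj(v,X).round(1) for X in ((.5606,.02,.094),(.632,.013,.07),(.615,-.21,.253))])
s=ctrl.sense();print(s['wrist_force'],s['wrist_torque'],s['gripper_width'])
E
```

```text
[ 0.23085412 -0.61296852  0.37268645] [-0.29456437 -0.0704425  -0.95303184]
[array([-1167.5, -1217.6]), array([-1079.6, -1377.4]), array([3814.2, 5941.9])]
[ 0.62979438 -0.25674466 -0.07829431] [ 0.01073383 -0.00935189 -0.00355669] 0.08545802788726226
```

View pics/w1.png

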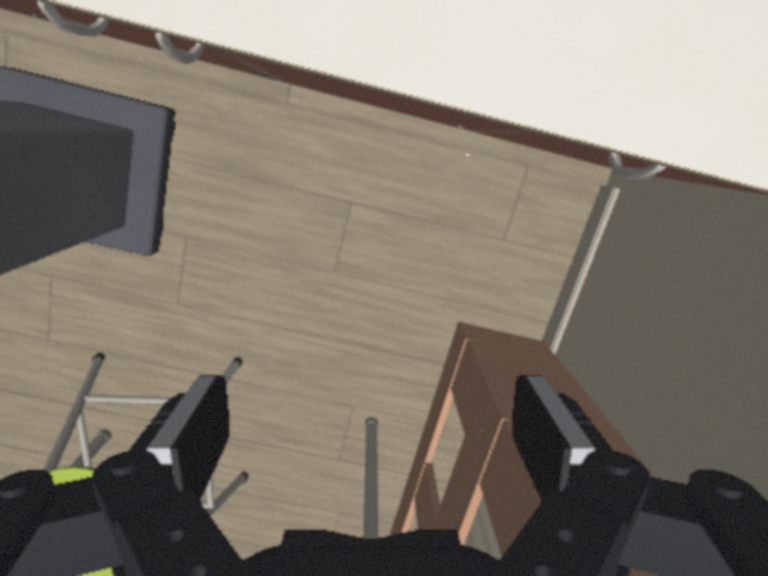

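The move was refused, so the picture shows only the floor and table edge, with the fingers at the bottom. I'll retry with full rows.

jog_arm --deltas '[{"tx":0,"ty":0,"tz":6,"wx":0,"wy":0,"wz":0},{"tx":4,"ty":5,"tz":12,"wx":0,"wy":0,"wz":-3},{"tx":8,"ty":10,"tz":13,"wx":0,"wy":0,"wz":-6},{"tx":12,"ty":16,"tz":13,"wx":0,"wy":0,"wz":-9},{"tx":16,"ty":21,"tz":13,"wx":0,"wy":0,"wz":-13.8},{"tx":20,"ty":26,"tz":13,"wx":0,"wy":0,"wz":-13.8},{"tx":24,"ty":31,"tz":13,"wx":0,"wy":0,"wz":-13.8},{"tx":28,"ty":37,"tz":13,"wx":0,"wy":0,"wz":-13.8},{"tx":32,"ty":42,"tz":13,"wx":0,"wy":0,"wz":-13.8},{"tx":36,"ty":47,"tz":13,"wx":0,"wy":0,"wz":-13.8},{"tx":40.5,"ty":53,"tz":13,"wx":0,"wy":0,"wz":-13.8},{"tx":40.5,"ty":53,"tz":13,"wx":0,"wy":0,"wz":-13.8}]' --fingers 0 --force 40

```text
t: 1.65
tcp_pos: [0.5608, -0.0993, 0.3611]
eef_rot: [0.0, 1.0, 0.0, -0.0]
wrist_force: [0.7, -0.3, 0.2]
gripper_width: 0.0001
finger_force: 0.0
```

```bash
python3 - <<'E'
from h import *
v=grab('wrist'); save(v,'w1.pkl'); cv2.imwrite('pics/w1b.png',cv2.resize(v['im'],None,fx=1.5,fy=1.5)); print(-v['R'].T@v['t'])
print([proj(v,X).round(1) for X in ((.5606,.02,.094),(.632,.013,.07),(.615,-.21,.253))])
E
```

```text
[ 0.63898237 -0.09986335  0.50358096]
[array([152.2, 151.3]), array([157.9,  92.1]), array([393.1, 119.7])]
```

View pics/w1b.png

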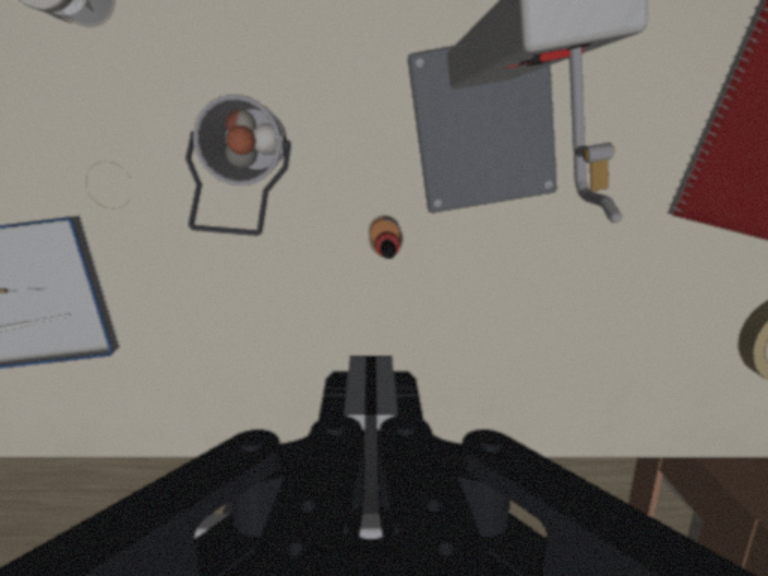

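The wrist view (1.5x) shows the bail's bar corners at (192,228) and (260,233) and the rim centre at (240,140). The hook tip is at (615,217), the gate end near (601,188) and the hinge at (600,152). I'll take a second view to triangulate.

jog_arm --deltas '[{"tx":-2,"ty":-5,"tz":0,"wx":0,"wy":0,"wz":0},{"tx":-4,"ty":-11,"tz":0,"wx":0,"wy":0,"wz":0},{"tx":-4,"ty":-11,"tz":0,"wx":0,"wy":0,"wz":0},{"tx":-4,"ty":-11,"tz":0,"wx":0,"wy":0,"wz":0}]'

```text
t: 2.2
tcp_pos: [0.5199, -0.2112, 0.361]
eef_rot: [-0.0, 1.0, -0.0, -0.0]
wrist_force: [0.7, 0.6, -0.0]
gripper_width: 0.0001
finger_force: 0.0
```

```bash
python3 - <<'E'
from h import *
v=grab('wrist'); save(v,'w2.pkl'); a=load('w1.pkl')
w=[cv2.resize(a['im'][70:170,110:210],None,fx=4,fy=3*4/3,interpolation=cv2.INTER_CUBIC)]
c=proj(v,(.6,.015,.08)).astype(int); h=proj(v,(.615,-.205,.25)).astype(int); h1=proj(a,(.6,-.21,.25)).astype(int)
print(c,h,h1)
o=[]
for im,(x,y) in((a['im'],(110,70)),(v['im'],(max(c[0]-50,0),c[1]-40)),(a['im'],(h1[0]-50,h1[1]-60)),(v['im'],(h[0]-50,h[1]-50))):
    x=max(x,0);y=max(y,0);print(x,y); o.append(cv2.resize(im[y:y+75,x:x+100],None,fx=4,fy=4,interpolation=cv2.INTER_CUBIC))
cv2.imwrite('pics/c1.png',np.vstack([np.hstack(o[:2]),np.hstack(o[2:])]))
E
```

```text
[63 84] [237  61] [388 139]
110 70
13 44
338 79
187 11
```

View pics/c1.png

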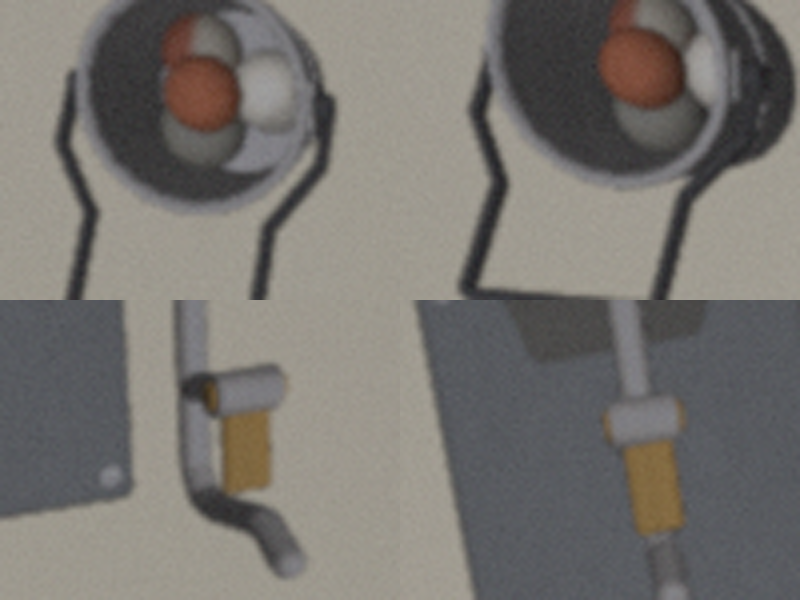

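The crops show view 2's gate end at (660,532), hinge at (645,420) and tip at (672,588). In view 1 they are at (248,488), (248,390) and (290,560) in the lower-left tile. I'll triangulate those and fit the bail bar.

```bash
cat >> h.py <<'E'
def bar(v,X0,half=45,thr=80):
    u,r=proj(v,X0).astype(int); x0,y0=max(u-half,0),max(r-half,0)
    m=(v['im'][y0:y0+2*half,x0:x0+2*half].max(2)<thr).astype(np.uint8)
    return m,x0,y0
E
python3 - <<'E'
from h import *
a,v=load('w1.pkl'),load('w2.pkl')
q=lambda x,y,ox,oy,tx=0,ty=0:(ox+(x-tx)/4-.4,oy+(y-ty)/4-.4)
for n,p1,p2 in(('gate_end',(248,488),(660,532)),('hinge',(248,390),(645,420)),('tip',(290,560),(672,588))):
    print(n,tri((a,*q(*p1,338,79,0,300)),(v,*q(*p2,187,11,400,300))))
E1=[];
for vw in(a,v):
    m,x0,y0=bar(vw,(.5606,.02,.094),40)
    ys,xs=np.nonzero(m); 
    # bottom-most cluster: per column lowest dark run centroid
    n,l,st,_=cv2.connectedComponentsWithStats(m); k=1+np.argmax(st[1:,4]); 
    pts=[]
    for c in range(m.shape[1]):
        r=np.nonzero(l[:,c]==k)[0]
        if len(r):
            b=r[-1]; s=r[r>b-5]; pts.append((c,s.mean(),b,len(s)))
    p=np.array(pts); low=p[p[:,2]>p[:,2].max()-5]
    low=low[low[:,3]<5] if 0 else low
    cx0,cx1=low[:,0].min(),low[:,0].max(); mid=low[(low[:,0]>cx0+5)&(low[:,0]<cx1-5)]
    f=np.polyfit(mid[:,0],mid[:,1],1); L=(cx0+1.2+x0,np.polyval(f,cx0+1)+y0); R=(cx1-1.2+x0,np.polyval(f,cx1-1)+y0)
    E1.append((L,R)); print(L,R,low[:,3].mean())
L=tri((a,*E1[0][0]),(v,*E1[1][0]));R=tri((a,*E1[0][1]),(v,*E1[1][1])); print(L,R,(L[0]+R[0])/2,np.linalg.norm(L[0]-R[0]))
d=L[0]-R[0];print('yaw',np.degrees(np.arctan2(-d[0],d[1])))
# base plate & column yaw from wrist2 depth cloud
c=cloud(a)
print('rim mean a'); 
for vw in(a,v):
    c=cloud(vw).reshape(-1,3); m=(c[:,2]>.066)&(c[:,2]<.073)&(np.hypot(c[:,0]-.632,c[:,1]-.013)<.05); p=c[m,:2]; 
    r=np.hypot(*(p-[.632,.013]).T); p=p[r>.025]
    A=np.c_[2*p,np.ones(len(p))]; s=np.linalg.lstsq(A,(p**2).sum(1),rcond=None)[0]; print('rim c',s[:2],np.sqrt(s[2]+s[0]**2+s[1]**2),len(p))
    m=(c[:,2]>.241)&(c[:,2]<.250)&(c[:,0]>.63)&(c[:,1]<-.14)&(c[:,1]>-.26)
    if m.sum()>20: print('col',cv2.minAreaRect((c[m,:2]*1000).astype(np.float32)))
E
```

```text
gate_end (array([ 0.61037817, -0.21527698,  0.25322428]), np.float64(0.0005274147255910041))
hinge (array([ 0.62850314, -0.21251536,  0.25392658]), np.float64(7.691141695228307e-05))
tip (array([ 0.60011586, -0.21691886,  0.2703043 ]), np.float64(0.0006164449576632519))
(np.float64(128.2), np.float64(151.227691977692)) (np.float64(172.8), np.float64(155.0500858000858)) 2.7291666666666665
(np.float64(31.2), np.float64(117.29724258671627)) (np.float64(77.8), np.float64(121.33433636065215)) 2.92
(array([0.5629092 , 0.04635506, 0.10471515]), np.float64(0.0003194475677009735)) (array([ 0.55793353, -0.00808771,  0.10365813]), np.float64(0.0004178426864020503)) [0.56042137 0.01913368 0.10418664] 0.05467988619833322
yaw -5.221906703058732
rim mean a
rim c [0.62898628 0.01318889] 0.03569148147064979 775
col ((663.8013305664062, -200.3606414794922), (61.50761795043945, 66.88735961914062), 89.8555679321289)
rim c [0.62893804 0.01250468] 0.03574267990311033 888
```

Tip z is 0.270 and gate z 0.253, matching the text. The seat is about (0.618, -0.214) at yaw 9°. The pail is about (0.629, 0.013) at yaw -5.2°, with the bar at about z 0.105. I'll push with a tilted finger that follows the bail's arc.

jog_arm --deltas '[{"tx":-1,"ty":6,"tz":0,"wx":0,"wy":0,"wz":-2},{"tx":-2,"ty":12,"tz":0,"wx":0,"wy":0,"wz":-5.2},{"tx":-4,"ty":18,"tz":-2,"wx":0,"wy":0,"wz":-5.2},{"tx":-5,"ty":23.8,"tz":-6,"wx":0,"wy":0,"wz":-5.2},{"tx":-5,"ty":23.8,"tz":-6,"wx":0,"wy":0,"wz":-5.2}]'

```text
t: 2.88
tcp_pos: [0.468, 0.0303, 0.2987]
eef_rot: [-0.0, 0.999, -0.042, -0.002]
wrist_force: [0.3, 0.4, -0.8]
gripper_width: 0.0002
finger_force: 0.0
```

jog_arm --deltas '[{"tx":0,"ty":0,"tz":-3,"wx":-0.9,"wy":-10,"wz":0},{"tx":0,"ty":0,"tz":-6,"wx":-1.8,"wy":-20,"wz":0},{"tx":1,"ty":0,"tz":-9,"wx":-2.7,"wy":-30,"wz":0},{"tx":2,"ty":-0.1,"tz":-12,"wx":-3.6,"wy":-39.8,"wz":0},{"tx":3,"ty":-0.3,"tz":-15,"wx":-3.6,"wy":-39.8,"wz":0},{"tx":3,"ty":-0.3,"tz":-15,"wx":-3.6,"wy":-39.8,"wz":0},{"tx":3,"ty":-0.3,"tz":-15,"wx":-3.6,"wy":-39.8,"wz":0}]'

```text
t: 3.75
tcp_pos: [0.5015, 0.0237, 0.1541]
eef_rot: [0.015, 0.938, -0.043, 0.343]
wrist_force: [-0.5, -0.6, 0.5]
gripper_width: -0.0004
finger_force: 0.0
```

```bash
cat > plan.py <<'E'
from h import *
C=np.array([.629,.0128]);u=np.array([.9959,-.0906])
def tcp(al,th):
    a,t=np.radians([al,th]); b=np.array([0,.058])+.085*np.array([-np.cos(a),np.sin(a)])
    return b-.0135*np.array([np.cos(t),np.sin(t)])-.012*np.array([-np.sin(t),np.cos(t)])
def w(p): return np.r_[C+p[0]*u,p[1]]
E
python3 - <<'E'
from plan import *
s=ctrl.sense();print(s['tcp_pos'],s['eef_rot'],s['wrist_force'])
p0=tcp(33,40); t=np.radians(40); n=np.array([np.cos(t),np.sin(t)])
P0=s['tcp_pos']
def row(p,th): print(((w(p)-P0)*100).round(1),'turn',-np.round((th-40)*np.array([.0906,.9959]),1))
row(p0-.03*n,40); row(p0-.012*n,40)
for k in range(0,11):
    f=k/10; row(tcp(33+57*f,40-30*f),40-30*f)
v=grab('wrist');save(v,'w3.pkl');cv2.imwrite('pics/w3.png',v['im']); print(proj(v,(.5604,.0191,.105)))
E
```

```text
[0.50145963 0.02370013 0.15412029] [ 0.01535784  0.93829444 -0.04258028  0.34286237] [-0.45111051 -0.55058725  0.52473864]
[ 3.1 -0.2 -8.7] turn [-0. -0.]
[ 4.5 -0.3 -7.5] turn [-0. -0.]
[ 5.4 -0.4 -6.8] turn [-0. -0.]
[ 5.8 -0.5 -6.1] turn [0.3 3. ]
[ 6.3 -0.5 -5.4] turn [0.5 6. ]
[ 6.8 -0.5 -4.8] turn [0.8 9. ]
[ 7.4 -0.6 -4.3] turn [ 1.1 12. ]
[ 8.  -0.7 -3.8] turn [ 1.4 14.9]
[ 8.7 -0.7 -3.4] turn [ 1.6 17.9]
[ 9.4 -0.8 -3.1] turn [ 1.9 20.9]
[10.1 -0.9 -2.8] turn [ 2.2 23.9]
[10.9 -0.9 -2.6] turn [ 2.4 26.9]
[11.6 -1.  -2.5] turn [ 2.7 29.9]
[244.97500498 183.77606686]
```

View pics/w3.png

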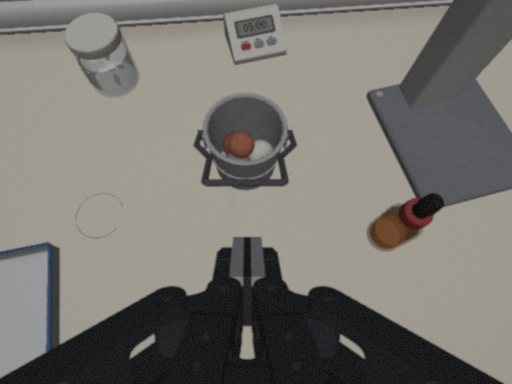

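Wrist view: bar at (245,182), within 2 px of the predicted (245,184), and the fingertips at (247,240) line up with it. I'll approach to just below the bar.

jog_arm --deltas '[{"tx":1,"ty":-0.1,"tz":-4,"wx":0,"wy":0,"wz":0},{"tx":2,"ty":-0.2,"tz":-7,"wx":0,"wy":0,"wz":0},{"tx":3.1,"ty":-0.2,"tz":-8.7,"wx":0,"wy":0,"wz":0},{"tx":3.8,"ty":-0.3,"tz":-8.1,"wx":0,"wy":0,"wz":0},{"tx":4.5,"ty":-0.3,"tz":-7.5,"wx":0,"wy":0,"wz":0},{"tx":4.5,"ty":-0.3,"tz":-7.5,"wx":0,"wy":0,"wz":0},{"tx":4.5,"ty":-0.3,"tz":-7.5,"wx":0,"wy":0,"wz":0}]'

```text
t: 4.68
tcp_pos: [0.5434, 0.021, 0.0824]
eef_rot: [0.016, 0.94, -0.043, 0.338]
wrist_force: [-0.5, 0.7, 0.7]
gripper_width: 0.0
finger_force: 0.0
```

```bash
python3 - <<'E'
from plan import *
s=ctrl.sense();print(s['tcp_pos'],s['wrist_force'])
P0=s['tcp_pos']
def row(p,th): print(((w(p)-P0)*100).round(1),'turn',-np.round((th-40)*np.array([.0906,.9959]),1))
for k in range(0,11):
    f=k/10; row(tcp(33+57*f,40-30*f),40-30*f)
v=grab('wrist');save(v,'w4.pkl');cv2.imwrite('pics/w4.png',v['im'])
E
```

```text
[0.54343804 0.02104852 0.0824176 ] [-0.45092235  0.73941991  0.74980831]
[ 1.2 -0.2  0.4] turn [-0. -0.]
[ 1.6 -0.2  1.1] turn [0.3 3. ]
[ 2.1 -0.2  1.8] turn [0.5 6. ]
[ 2.6 -0.3  2.4] turn [0.8 9. ]
[ 3.2 -0.3  2.9] turn [ 1.1 12. ]
[ 3.8 -0.4  3.4] turn [ 1.4 14.9]
[ 4.5 -0.5  3.8] turn [ 1.6 17.9]
[ 5.2 -0.5  4.1] turn [ 1.9 20.9]
[ 5.9 -0.6  4.4] turn [ 2.2 23.9]
[ 6.7 -0.7  4.5] turn [ 2.4 26.9]
[ 7.4 -0.7  4.6] turn [ 2.7 29.9]
```

View pics/w4.png

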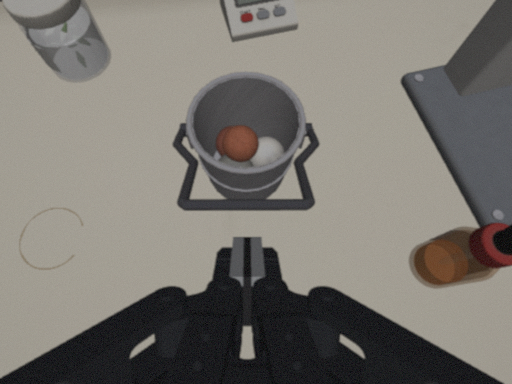

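View: bar at row 204 spanning cols 180-312, fingertip at (247,237) centred and just short of the bar. I'll start the push slowly.

jog_arm --deltas '[{"tx":0.4,"ty":0,"tz":0.1,"wx":0,"wy":0,"wz":0},{"tx":0.8,"ty":-0.1,"tz":0.2,"wx":0,"wy":0,"wz":0},{"tx":1.2,"ty":-0.2,"tz":0.4,"wx":0,"wy":0,"wz":0},{"tx":1.4,"ty":-0.2,"tz":0.7,"wx":0.1,"wy":1.5,"wz":0},{"tx":1.6,"ty":-0.2,"tz":1.1,"wx":0.3,"wy":3,"wz":0},{"tx":1.9,"ty":-0.2,"tz":1.4,"wx":0.4,"wy":4.5,"wz":0},{"tx":2.1,"ty":-0.2,"tz":1.8,"wx":0.5,"wy":6,"wz":0},{"tx":2.4,"ty":-0.3,"tz":2.1,"wx":0.7,"wy":7.5,"wz":0},{"tx":2.6,"ty":-0.3,"tz":2.4,"wx":0.8,"wy":9,"wz":0},{"tx":2.9,"ty":-0.3,"tz":2.6,"wx":1,"wy":10.5,"wz":0},{"tx":3.2,"ty":-0.3,"tz":2.9,"wx":1.1,"wy":12,"wz":0},{"tx":3.2,"ty":-0.3,"tz":2.9,"wx":1.1,"wy":12,"wz":0}]'

```text
t: 6.22
tcp_pos: [0.5763, 0.018, 0.1116]
eef_rot: [0.011, 0.97, -0.044, 0.238]
wrist_force: [-0.8, -0.1, 0.7]
gripper_width: -0.0001
finger_force: 0.0
```

```bash
python3 - <<'E'
from plan import *
s=ctrl.sense();print(s['tcp_pos'],s['wrist_force'])
v=grab('wrist');save(v,'w5.pkl');cv2.imwrite('pics/w5.png',v['im'])
c=cloud(v).reshape(-1,3)
m=(c[:,2]>.066)&(c[:,2]<.073)&(np.hypot(c[:,0]-.629,c[:,1]-.013)<.05)&(np.hypot(c[:,0]-.629,c[:,1]-.013)>.025);p=c[m,:2]
r=np.linalg.lstsq(np.c_[2*p,np.ones(len(p))],(p**2).sum(1),rcond=None)[0]; print('rim',r[:2])
E
```

```text
[0.57626441 0.01797613 0.1115788 ] [-0.7872814  -0.12158949  0.68568993]
rim [0.62904454 0.01367984]
```

View pics/w5.png

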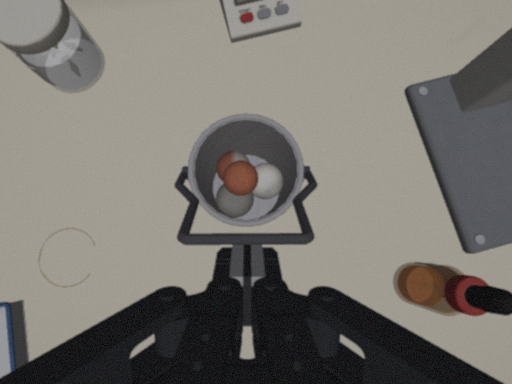

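The bar lies on the fingertip at (247,238) and the rim centre is unchanged, so the pail did not move. I'll continue along the arc.

jog_arm --deltas '[{"tx":0.3,"ty":-0.05,"tz":0.25,"wx":0.1,"wy":1.5,"wz":0},{"tx":0.6,"ty":-0.1,"tz":0.5,"wx":0.3,"wy":3,"wz":0},{"tx":1.0,"ty":-0.15,"tz":0.7,"wx":0.4,"wy":4.5,"wz":0},{"tx":1.3,"ty":-0.2,"tz":0.9,"wx":0.5,"wy":6,"wz":0},{"tx":1.65,"ty":-0.2,"tz":1.05,"wx":0.7,"wy":7.5,"wz":0},{"tx":2.0,"ty":-0.2,"tz":1.2,"wx":0.8,"wy":9,"wz":0},{"tx":2.35,"ty":-0.25,"tz":1.35,"wx":1,"wy":10.5,"wz":0},{"tx":2.7,"ty":-0.3,"tz":1.5,"wx":1.1,"wy":12,"wz":0},{"tx":3.1,"ty":-0.35,"tz":1.55,"wx":1.2,"wy":13.5,"wz":0},{"tx":3.5,"ty":-0.4,"tz":1.6,"wx":1.3,"wy":15,"wz":0},{"tx":3.85,"ty":-0.4,"tz":1.65,"wx":1.4,"wy":16.5,"wz":0},{"tx":4.2,"ty":-0.4,"tz":1.7,"wx":1.6,"wy":18,"wz":0}]'

```text
t: 7.78
tcp_pos: [0.6174, 0.014, 0.1276]
eef_rot: [0.004, 0.996, -0.045, 0.081]
wrist_force: [-0.2, -0.0, 0.3]
gripper_width: 0.0002
finger_force: 0.1
```

jog_arm --deltas '[{"tx":0,"ty":0,"tz":0,"wx":0,"wy":0,"wz":0},{"tx":0,"ty":0,"tz":0,"wx":0,"wy":0,"wz":0}]'

```text
t: 8.02
tcp_pos: [0.6171, 0.0141, 0.1275]
eef_rot: [0.004, 0.996, -0.045, 0.082]
wrist_force: [-0.6, -1.2, -0.4]
gripper_width: -0.0001
finger_force: 0.0
```

```bash
cat >> plan.py <<'E'
def rim(v):
    c=cloud(v).reshape(-1,3); r=np.hypot(c[:,0]-.629,c[:,1]-.013)
    m=(c[:,2]>.064)&(c[:,2]<.074)&(r<.05)&(r>.025);p=c[m,:2]
    r=np.linalg.lstsq(np.c_[2*p,np.ones(len(p))],(p**2).sum(1),rcond=None)[0]; return r[:2]
E
python3 - <<'E'
from plan import *
s=ctrl.sense();print(s['tcp_pos'],s['eef_rot'],s['wrist_force'])
v=grab('wrist');save(v,'w6.pkl'); t=grab('top');save(t,'t6.pkl')
print(rim(v),rim(t),proj(t,w((0,.143))),proj(v,w((0,.143))))
for vv in(v,t):
    c=cloud(vv).reshape(-1,3);m=(c[:,2]>.13)&(c[:,2]<.155)&(abs(c[:,0]-.629)<.03)&(abs(c[:,1]-.013)<.035); print(m.sum(),c[m].mean(0) if m.any() else '')
y,x=proj(v,w((0,.143))).astype(int)[::-1]
cv2.imwrite('pics/w6.png',np.hstack([v['im'],cv2.resize(t['im'][160:240,210:270],(288,384),interpolation=cv2.INTER_CUBIC)]))
E
```

```text
[0.61707798 0.01407496 0.12750576] [ 0.00421207  0.99561548 -0.04526027  0.08175319] [-0.64365259 -1.19518999 -0.369023  ]
[0.63003102 0.01361953] [0.62829396 0.01254488] [239.71528799 198.12909866] [246.16572205 240.16124386]
2891 [0.62742202 0.01348766 0.14505715]
6 [ 0.62654779 -0.01431529  0.1430089 ]
```

View pics/w6.png

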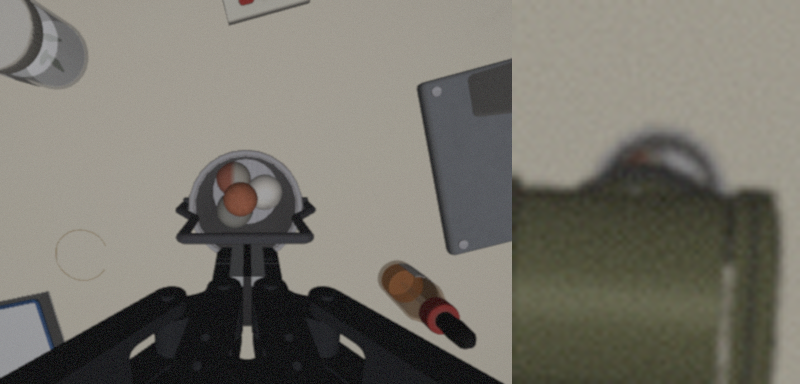

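The bar is upright at about (0.627, 0.0135, 0.144) with the pail unmoved. That was picture 11, one over the limit of 10, so from here I'll work from numbers only. I'll retreat, rise, straighten the tool and open the fingers.

jog_arm --deltas '[{"tx":-1,"ty":0.1,"tz":0,"wx":0,"wy":0,"wz":0},{"tx":-2.5,"ty":0.2,"tz":0,"wx":0,"wy":0,"wz":0},{"tx":-4.5,"ty":0.4,"tz":2,"wx":0,"wy":0,"wz":0},{"tx":-5.5,"ty":0.5,"tz":6,"wx":0,"wy":0,"wz":0},{"tx":-5,"ty":0.4,"tz":11,"wx":0.4,"wy":5,"wz":0},{"tx":-5,"ty":0.4,"tz":14,"wx":0.9,"wy":10,"wz":0},{"tx":-5,"ty":0.4,"tz":14,"wx":0.9,"wy":10,"wz":0},{"tx":-5,"ty":0.4,"tz":14,"wx":0.9,"wy":10,"wz":0}]'

```text
t: 9.12
tcp_pos: [0.566, 0.0182, 0.2662]
eef_rot: [0.0, 0.999, -0.045, -0.006]
wrist_force: [0.3, -0.4, -0.5]
gripper_width: -0.0
finger_force: 0.0
```

jog_arm --deltas '[{"tx":0,"ty":0,"tz":0,"wx":0,"wy":0,"wz":0},{"tx":0,"ty":0,"tz":0,"wx":0,"wy":0,"wz":0}]' --fingers 100

```text
t: 9.38
tcp_pos: [0.5663, 0.0181, 0.2662]
eef_rot: [0.0, 0.999, -0.045, -0.007]
wrist_force: [-0.3, -0.6, -0.2]
gripper_width: 0.0359
finger_force: 0.0
```

```bash
python3 - <<'E'
from plan import *
from scipy.spatial.transform import Rotation as Ro
s=ctrl.sense();q=s['eef_rot'];M=Ro.from_quat([q[1],q[2],q[3],q[0]])
print(s['tcp_pos'],M.as_matrix().round(4).tolist(),s['gripper_width'])
th=np.radians(-5.2)
tgt=Ro.from_matrix(np.c_[[np.cos(th),np.sin(th),0],[np.sin(th),-np.cos(th),0],[0,0,-1]])
print('turn',np.degrees((tgt*M.inv()).as_rotvec()).round(2))
v=grab('wrist');save(v,'w7.pkl'); print(rim(v))
# bar: points z .13-.16 by depth
c=cloud(v);m=(c[...,2]>.134)&(c[...,2]<.16)&(abs(c[...,0]-.629)<.04)&(abs(c[...,1]-.013)<.045); p=c[m]
print(m.sum(),p.mean(0),p.min(0),p.max(0)); r=cv2.minAreaRect((p[:,:2]*1000).astype(np.float32));print(r)
f=np.polyfit(p[:,1],p[:,0],1);print('bar yaw',-np.degrees(np.arctan(f[0])),'x at y=.013',np.polyval(f,.013), 'ymid',(np.percentile(p[:,1],[1,99])))
E
```

```text
[0.56627352 0.01813688 0.26623242] [[0.9958, -0.0906, -0.0131], [-0.0906, -0.9959, -0.0001], [-0.0131, 0.0013, -0.9999]] 0.035925508674699964
turn [ 0.   -0.75 -0.  ]
[0.62982076 0.01373485]
501 [0.63021991 0.01287794 0.14467798] [ 0.62544111 -0.01601024  0.13487869] [0.63502919 0.04378993 0.14759938]
((630.3408813476562, 13.898977279663086), (59.87876892089844, 4.695496559143066), 84.81150817871094)
bar yaw -4.7911995521565105 x at y=.013 0.6302301400593361 ymid [-0.01530597  0.04280605]
```

jog_arm --deltas '[{"tx":2,"ty":-0.1,"tz":0,"wx":0,"wy":-0.7,"wz":0},{"tx":4,"ty":-0.3,"tz":0,"wx":0,"wy":-0.7,"wz":0},{"tx":6.4,"ty":-0.4,"tz":-2,"wx":0,"wy":-0.7,"wz":0},{"tx":6.4,"ty":-0.4,"tz":-5,"wx":0,"wy":-0.7,"wz":0},{"tx":6.4,"ty":-0.4,"tz":-7,"wx":0,"wy":-0.7,"wz":0},{"tx":6.4,"ty":-0.4,"tz":-7,"wx":0,"wy":-0.7,"wz":0},{"tx":6.4,"ty":-0.4,"tz":-7,"wx":0,"wy":-0.7,"wz":0}]' --fingers 100

```text
t: 10.3
tcp_pos: [0.6319, 0.014, 0.1989]
eef_rot: [0.0, 0.999, -0.045, 0.002]
wrist_force: [-0.0, 0.0, -0.4]
gripper_width: 0.0855
finger_force: 0.0
```

```bash
python3 - <<'E'
from plan import *
s=ctrl.sense();print(s['tcp_pos'],s['eef_rot'],s['gripper_width'])
print((np.array([.6301,.0137,.113])-s['tcp_pos'])*100)
E
```

```text
[0.63191617 0.01402313 0.19889021] [ 6.65313480e-05  9.98969144e-01 -4.53680708e-02  1.54399840e-03] 0.08546038545683098
[-0.18161741 -0.03231317 -8.58902091]
```

jog_arm --deltas '[{"tx":-0.15,"ty":0,"tz":-2.5,"wx":0,"wy":0,"wz":0},{"tx":-0.15,"ty":0,"tz":-5,"wx":0,"wy":0,"wz":0},{"tx":-0.15,"ty":0,"tz":-7.3,"wx":0,"wy":0,"wz":0},{"tx":-0.15,"ty":0,"tz":-8.6,"wx":0,"wy":0,"wz":0},{"tx":-0.15,"ty":0,"tz":-8.6,"wx":0,"wy":0,"wz":0},{"tx":-0.15,"ty":0,"tz":-8.6,"wx":0,"wy":0,"wz":0},{"tx":-0.15,"ty":0,"tz":-8.6,"wx":0,"wy":0,"wz":0}]'

```text
t: 11.18
tcp_pos: [0.6306, 0.014, 0.1132]
eef_rot: [0.0, 0.999, -0.045, 0.002]
wrist_force: [0.4, -0.1, 0.1]
gripper_width: 0.0856
finger_force: 0.0
```

```bash
python3 - <<'E'
from plan import *
s=ctrl.sense();print(s['tcp_pos'],s['wrist_force'],s['gripper_width'])
v=grab('wrist');save(v,'w8.pkl');print(rim(v))
c=cloud(v);m=(c[...,2]>.134)&(c[...,2]<.16)&(abs(c[...,0]-.629)<.04)&(abs(c[...,1]-.013)<.029); p=c[m]; print(m.sum(),p.mean(0),p.max(0),p.min(0))
E
```

```text
[0.63062278 0.01402371 0.11317737] [ 0.38543269 -0.14884868  0.09735156] 0.08558997201236362
[0.63054366 0.01358258]
2053 [0.63108751 0.01297255 0.14375264] [0.63561312 0.04199814 0.14692876] [ 0.62562375 -0.01588703  0.13404801]
```

jog_arm --deltas '[{"tx":0,"ty":0,"tz":0,"wx":0,"wy":0,"wz":0},{"tx":0,"ty":0,"tz":0,"wx":0,"wy":0,"wz":0},{"tx":0,"ty":0,"tz":0,"wx":0,"wy":0,"wz":0},{"tx":0,"ty":0,"tz":0,"wx":0,"wy":0,"wz":0},{"tx":0,"ty":0,"tz":0,"wx":0,"wy":0,"wz":0},{"tx":0,"ty":0,"tz":0,"wx":0,"wy":0,"wz":0}]' --fingers 55 --force 50

```text
t: 11.98
tcp_pos: [0.6303, 0.0139, 0.1126]
eef_rot: [0.0, 0.999, -0.045, 0.001]
wrist_force: [0.3, -0.3, 5.6]
gripper_width: 0.0591
finger_force: 53.9
```

jog_arm --deltas '[{"tx":0,"ty":0,"tz":0.3,"wx":0,"wy":0,"wz":0},{"tx":0,"ty":0,"tz":0.8,"wx":0,"wy":0,"wz":0},{"tx":0,"ty":0,"tz":1.5,"wx":0,"wy":0,"wz":0},{"tx":0,"ty":0,"tz":2.5,"wx":0,"wy":0,"wz":0},{"tx":0,"ty":0,"tz":3,"wx":0,"wy":0,"wz":0},{"tx":0,"ty":0,"tz":3,"wx":0,"wy":0,"wz":0},{"tx":0,"ty":0,"tz":3,"wx":0,"wy":0,"wz":0}]'

```text
t: 12.85
tcp_pos: [0.6295, 0.0141, 0.1415]
eef_rot: [0.0, 0.999, -0.045, 0.0]
wrist_force: [-0.4, -0.5, -4.6]
gripper_width: 0.0589
finger_force: 54.5
```

```bash
cat >> h.py <<'E'
def chk(v,s):
    # bar and rim in TCP-relative world offsets (depth bands scaled to expected heights)
    c=cloud(v)-s['tcp_pos']; q=c.reshape(-1,3); r=np.hypot(q[:,0],q[:,1])
    b=q[(q[:,2]>.020)&(q[:,2]<.040)&(abs(q[:,0])<.02)&(abs(q[:,1])<.026)]
    p=q[(q[:,2]>-.05)&(q[:,2]<-.036)&(r<.05)&(r>.025)]
    o=np.linalg.lstsq(np.c_[2*p[:,:2],np.ones(len(p))],(p[:,:2]**2).sum(1),rcond=None)[0]
    print('bar off',b.mean(0).round(4),'top',np.percentile(b[:,2],98).round(4),len(b),'rim off',o[:2].round(4),len(p),'rim plane',np.polyfit(p[:,0],p[:,2],1).round(3))
E
python3 - <<'E'
from h import *
s=ctrl.sense();v=grab('wrist');save(v,'w9.pkl');print(s['tcp_pos'],s['wrist_force'],s['wrist_torque'],s['gripper_width']);chk(v,s)
v=load('w8.pkl');chk(v,dict(tcp_pos=np.array([.6306,.014,.1132])))
E
```

```text
[0.62954189 0.0140762  0.14150424] [-0.36824659 -0.45407299 -4.59924076] [-0.00242229  0.02967732  0.00654512] 0.058882527409329734
bar off [0.0014 0.0004 0.0315] top 0.0334 1774 rim off [ 0.0005 -0.0003] 3358 rim plane [ 0.033 -0.043]
bar off [0.0005 0.0005 0.031 ] top 0.0328 1762 rim off [ 0.     -0.0004] 3263 rim plane [ 0.03  -0.044]
```

jog_arm --deltas '[{"tx":0,"ty":0,"tz":0.7,"wx":0,"wy":0,"wz":0},{"tx":0,"ty":0,"tz":2,"wx":0,"wy":0,"wz":0},{"tx":-0.3,"ty":0,"tz":3.8,"wx":0,"wy":0,"wz":0.5},{"tx":-1,"ty":0,"tz":5.6,"wx":0,"wy":0,"wz":2},{"tx":-2.2,"ty":0,"tz":7.4,"wx":0,"wy":0,"wz":4},{"tx":-3.6,"ty":-0.3,"tz":9,"wx":0,"wy":0,"wz":6},{"tx":-5,"ty":-1,"tz":10.2,"wx":0,"wy":0,"wz":8},{"tx":-6.4,"ty":-2,"tz":10.9,"wx":0,"wy":0,"wz":10},{"tx":-7.6,"ty":-3.5,"tz":11.3,"wx":0,"wy":0,"wz":12},{"tx":-8.6,"ty":-5.3,"tz":11.3,"wx":0,"wy":0,"wz":13.4},{"tx":-9.2,"ty":-7.3,"tz":11.3,"wx":0,"wy":0,"wz":14.2},{"tx":-9.6,"ty":-9.3,"tz":11.3,"wx":0,"wy":0,"wz":14.2}]'

```text
t: 14.4
tcp_pos: [0.5332, -0.0795, 0.2564]
eef_rot: [0.0, 0.997, 0.079, 0.001]
wrist_force: [1.3, -0.7, -4.1]
gripper_width: 0.0589
finger_force: 54.6
```

jog_arm --deltas '[{"tx":0,"ty":-2,"tz":0,"wx":0,"wy":0,"wz":0},{"tx":0,"ty":-4,"tz":0,"wx":0,"wy":0,"wz":0},{"tx":0,"ty":-6,"tz":0,"wx":0,"wy":0,"wz":0},{"tx":0,"ty":-8,"tz":0,"wx":0,"wy":0,"wz":0},{"tx":0,"ty":-10,"tz":0,"wx":0,"wy":0,"wz":0},{"tx":0,"ty":-11.8,"tz":0,"wx":0,"wy":0,"wz":0},{"tx":0,"ty":-13.2,"tz":0,"wx":0,"wy":0,"wz":0},{"tx":0,"ty":-14.2,"tz":0,"wx":0,"wy":0,"wz":0},{"tx":0,"ty":-14.7,"tz":0,"wx":0,"wy":0,"wz":0},{"tx":0,"ty":-14.9,"tz":0,"wx":0,"wy":0,"wz":0},{"tx":0,"ty":-14.9,"tz":0,"wx":0,"wy":0,"wz":0},{"tx":0,"ty":-14.9,"tz":0,"wx":0,"wy":0,"wz":0}]'

```text
t: 15.9
tcp_pos: [0.5338, -0.2275, 0.2547]
eef_rot: [-0.0, 0.997, 0.079, 0.001]
wrist_force: [-0.3, 0.3, -4.4]
gripper_width: 0.059
finger_force: 54.7
```

```bash
python3 - <<'E'
from h import *
s=ctrl.sense();v=grab('wrist');save(v,'w10.pkl');q=s['eef_rot'];print(s['t'],s['tcp_pos'],2*np.degrees(np.arctan2(q[2],q[1])),s['wrist_force'],s['gripper_width']);chk(v,s)
# hook seen close: brass mask, column face
im=v['im'].astype(int);B,G,R=im[...,0],im[...,1],im[...,2]
m=((R-B>35)&(G-B>15)).astype(np.uint8)
n,l,st,ce=cv2.connectedComponentsWithStats(m)
c=cloud(v)
for k in range(1,n):
    if st[k,4]>25:
        p=c[l==k]; print(st[k],ce[k].round(1),np.median(p,0).round(4))
for X in((.6104,-.2153,.2545),(.6001,-.2169,.2703),(.6184,-.214,.235)): print(proj(v,X).round(1))
z=c[(c[...,2]>.24)&(c[...,2]<.25)&(c[...,0]>.66)&(abs(c[...,1]+.21)<.06)]
print(len(z)); 
if len(z): print(cv2.minAreaRect((z[:,:2]*1000).astype(np.float32)))
f=c[(c[...,2]>.05)&(c[...,2]<.235)&(c[...,0]>.64)&(c[...,0]<.72)&(abs(c[...,1]+.2)<.03)]
print(len(f), -np.degrees(np.arctan(np.polyfit(f[:,1],f[:,0],1)[0])) if len(f)>50 else '')
E
```

```text
15.9 [ 0.53379299 -0.22754753  0.2547319 ] 9.027623170767018 [-0.2630511   0.26063048 -4.37705861] 0.059031621106420865
bar off [0.0012 0.     0.0314] top 0.0334 1806 rim off [ 0.0006 -0.0003] 3381 rim plane [ 0.024 -0.043]
[235  51  21  38 782] [245.   69.2] [ 0.6175 -0.2141  0.2544]
[138 124  23  27 308] [150.9 135.3] [ 0.5482 -0.1249  0.051 ]
[226 193  31  29 582] [240.9 208.3] [ 0.5339 -0.2241  0.193 ]
[ 445  245   67   67 1192] [475.  278.9] [ 0.4137 -0.5435  0.0243]
[372 360  11  24  84] [377.5 371.6] [-0.454  -0.9509 -0.705 ]
[245.2  87.6]
[244.9 116.4]
[245.3  69.3]
0
755 -5.307617579393786
```

```bash
python3 - <<'E'
from h import *
v=load('w10.pkl');im=v['im'].astype(int);m=((im[...,2]-im[...,0]>35)&(im[...,1]-im[...,0]>15)); m[:, :230]=0;m[:,260:]=0;m[95:]=0
for r in range(52,90,3):
    x=np.nonzero(m[r])[0]; print(r,len(x),x.mean().round(2) if len(x) else '',end=' | ')
rows=[r for r in range(62,86)];c=[np.nonzero(m[r])[0].mean() for r in rows]
f=np.polyfit(rows,c,1);a,b=[onz(v,np.polyval(f,r),r,.2545) for r in(62,86)]
print('\n',a,b,np.degrees(np.arctan2(*(a-b)[[1,0]])),'end',onz(v,np.polyval(f,88.8),88.8,.2545))
g=v['im'][95:135,225:265].mean(2).astype(int); 
print(g[::3,::2])
E
```

```text
52 21 245.0 | 55 21 245.0 | 58 21 245.0 | 61 21 245.0 | 64 21 245.0 | 67 21 245.0 | 70 21 245.0 | 73 21 245.0 | 76 21 245.0 | 79 21 245.0 | 82 21 245.0 | 85 21 245.0 | 88 10 243.7 | 
 [ 0.62022046 -0.2136989   0.2545    ] [ 0.61101345 -0.21514025  0.2545    ] 8.897381156200048 end [ 0.60991393 -0.21531238  0.2545    ]
[[ 98  96  96 101  99 100  95  86  71  87  92  88  71  74  99  96  97 101
  101  96]
 [ 99  97  97 100 101 100  98  91  97  99 103  99  90  83  96 100  97  95
   98  98]
 [101  95  99  98 101  96  97  84  93  99  98 100  93  86  94 100 100  99
   98 100]
 [100  99  97  97  98  95  93  82  95  99 100  99  96  85  92 100  99  98
   94 100]
 [100  99  98  95  96  96  97  88  97 101 100  98  96  87  95  99 100  98
   98  99]
 [ 96  98  99  95  95 100  93  83  97 100 104 101  95  85  96 100  96  98
   98  98]
 [ 98  95 101  97  98 100  84  86  97 107 108 106  96  86  85 100 102  97
   98  97]
 [ 98  98  98  99 100  99  92  96 120 132 132 132 119 101  84 101 101 100
   98  98]
 [ 98  95  96 100  99  99  96 109 131 135 137 138 131 114  89  97  99 101
   96  99]
 [ 98  95  97  94  92  95  96  98 121 132 140 138 126 108  86  95  93  97
   96  94]
 [129 129 128 127 126 130 128 125 116 116 120 116 122 138 142 140 140 140
  140 139]
 [166 165 165 168 168 167 163 161 166 164 160 162 166 163 162 163 165 163
  163 163]
 [165 164 163 163 167 164 165 161 164 161 165 162 162 162 164 163 164 167
  165 166]
 [167 164 164 168 166 163 163 163 161 165 161 162 169 166 165 163 163 163
  162 166]]
```

The gate and hook are at yaw 8.9° and the seat is at about (0.618, -0.214). The tool is aligned and the bar is 50 mm above the seat. I'll enter from the front.

jog_arm --deltas '[{"tx":0.4,"ty":0.06,"tz":0,"wx":0,"wy":0,"wz":0},{"tx":1.2,"ty":0.19,"tz":0,"wx":0,"wy":0,"wz":0},{"tx":2.1,"ty":0.33,"tz":0,"wx":0,"wy":0,"wz":0},{"tx":3,"ty":0.47,"tz":0,"wx":0,"wy":0,"wz":0},{"tx":4,"ty":0.63,"tz":0,"wx":0,"wy":0,"wz":0},{"tx":5,"ty":0.79,"tz":0,"wx":0,"wy":0,"wz":0},{"tx":6,"ty":0.95,"tz":0,"wx":0,"wy":0,"wz":0},{"tx":7,"ty":1.1,"tz":0,"wx":0,"wy":0,"wz":0},{"tx":7.6,"ty":1.2,"tz":0,"wx":0,"wy":0,"wz":0},{"tx":7.9,"ty":1.25,"tz":0,"wx":0,"wy":0,"wz":0},{"tx":7.9,"ty":1.25,"tz":0,"wx":0,"wy":0,"wz":0},{"tx":7.9,"ty":1.25,"tz":0,"wx":0,"wy":0,"wz":0}]'

```text
t: 17.45
tcp_pos: [0.6125, -0.2155, 0.2547]
eef_rot: [0.0, 0.997, 0.078, 0.001]
wrist_force: [-1.2, 0.0, -3.7]
gripper_width: 0.059
finger_force: 54.7
```

```bash
cat >> h.py <<'E'
def brass(v,show=True):
    im=v['im'].astype(int);m=((im[...,2]-im[...,0]>35)&(im[...,1]-im[...,0]>15)).astype(np.uint8)
    n,l,st,ce=cv2.connectedComponentsWithStats(m);c=cloud(v)
    for k in range(1,n):
        x,y,w,h,a=st[k]
        if a>25 and 200<ce[k][0]<290:
            p=c[l==k]; print('brass',st[k],ce[k].round(1),np.median(p,0).round(4),p.min(0).round(4),p.max(0).round(4))
E
python3 - <<'E'
from h import *
s=ctrl.sense();v=grab('wrist');save(v,'w11.pkl');print(s['t'],s['tcp_pos'],s['wrist_force'],s['gripper_width']);chk(v,s)
d=s['tcp_pos'][:2]-[.6181,-.2141];print('bal x,y mm',1000*np.array([d@[.988,.155],d@[-.155,.988]]))
brass(v)
print(proj(v,(.6100,-.2153,.2545)))
E
```

```text
17.45 [ 0.6125472  -0.21552626  0.25473841] [-1.18107205  0.00814835 -3.72366459] 0.05904290732492729
bar off [ 0.0012 -0.      0.0314] top 0.0334 1804 rim off [ 0.0006 -0.0003] 3132 rim plane [ 0.03  -0.043]
bal x,y mm [-5.70723478 -0.54846326]
brass [225 193  14  35 193] [232.2 206.4] [ 0.6137 -0.206   0.1926] [ 0.6047 -0.21    0.1876] [ 0.6296 -0.2012  0.2555]
brass [251 199   7  15  54] [253.2 206.6] [ 0.614  -0.2201  0.1909] [ 0.6098 -0.2232  0.1884] [ 0.6194 -0.2179  0.1936]
brass [235 232  19  26 471] [244.3 244.3] [ 0.6177 -0.2141  0.2543] [ 0.6098 -0.2192  0.2524] [ 0.6896 -0.2039  0.3973]
[244.38659489 258.61879583]
```

jog_arm --deltas '[{"tx":0,"ty":0,"tz":-0.4,"wx":0,"wy":0,"wz":0},{"tx":0,"ty":0,"tz":-1,"wx":0,"wy":0,"wz":0},{"tx":0,"ty":0,"tz":-1.6,"wx":0,"wy":0,"wz":0},{"tx":0,"ty":0,"tz":-2.2,"wx":0,"wy":0,"wz":0},{"tx":0,"ty":0,"tz":-2.8,"wx":0,"wy":0,"wz":0},{"tx":0,"ty":0,"tz":-3.3,"wx":0,"wy":0,"wz":0},{"tx":0,"ty":0,"tz":-3.8,"wx":0,"wy":0,"wz":0},{"tx":0,"ty":0,"tz":-4.3,"wx":0,"wy":0,"wz":0},{"tx":0,"ty":0,"tz":-4.3,"wx":0,"wy":0,"wz":0},{"tx":0,"ty":0,"tz":-4.3,"wx":0,"wy":0,"wz":0}]'

```text
t: 18.75
tcp_pos: [0.6129, -0.2155, 0.2123]
eef_rot: [0.0, 0.997, 0.078, 0.001]
wrist_force: [-1.7, 0.9, 0.6]
gripper_width: 0.059
finger_force: 54.9
```

```bash
cat > press.py <<'E'
from h import *
s=ctrl.sense();v=grab('wrist');print(s['t'],s['tcp_pos'].round(4),s['wrist_force'].round(2),s['wrist_torque'].round(3),s['gripper_width'].round(4));chk(v,s)
d=s['tcp_pos'][:2]-[.6181,-.2141];print('bal x,y mm',1000*np.array([d@[.988,.155],d@[-.155,.988]]).round(4),'bar z',s['tcp_pos'][2]+.0305)
brass(v); save(v,'wp%.1f.pkl'%s['t'])
# hook tip: highest points in the region in front of the bar
c=cloud(v)-np.array([.6181,-.2141,0]); X=c[...,0]*.988+c[...,1]*.155; Y=-c[...,0]*.155+c[...,1]*.988
for n,m in(('tip',(X>-.0235)&(X<-.0135)&(abs(Y)<.005)&(c[...,2]>.2)),('hinge',(X>.006)&(X<.0145)&(abs(Y)<.007)&(c[...,2]>.18))):
    z=c[...,2][m]; print(n,m.sum(),np.percentile(z,[50,95]).round(4) if m.any() else '')
E
python3 press.py
```

```text
Traceback (most recent call last):
  File "press.py", line 2, in <module>
    s=ctrl.sense();v=grab('wrist');print(s['t'],s['tcp_pos'].round(4),s['wrist_force'].round(2),s['wrist_torque'].round(3),s['gripper_width'].round(4));chk(v,s)
                                                                                                                           ^^^^^^^^^^^^^^^^^^^^^^^^
AttributeError: 'float' object has no attribute 'round'
```

```bash
sed -i "s/,s\['gripper_width'\].round(4)//" press.py; python3 press.py
```

```text
18.8 [ 0.6129 -0.2155  0.2123] [-2.5   1.29  1.48] [0.086 0.28  0.029]
bar off [0.0041 0.001  0.0308] top 0.0386 3477 rim off [ 0.0007 -0.0003] 2962 rim plane [ 0.028 -0.043]
bal x,y mm [-5.4 -0.6] bar z 0.24282745724945692
brass [225 196  12  25 172] [231.8 208.1] [ 0.6121 -0.2063  0.1501] [ 0.6032 -0.2102  0.1461] [ 0.62   -0.2012  0.1528]
brass [251 201   7  14  44] [253.2 207.6] [ 0.6142 -0.2202  0.1486] [ 0.6094 -0.2232  0.145 ] [ 0.6181 -0.2186  0.1507]
brass [233 263  22  22 470] [243.8 273.4] [ 0.6192 -0.2139  0.2401] [ 0.6134 -0.2187  0.2384] [ 0.6898 -0.2039  0.3549]
tip 441 [0.2544 0.2575]
hinge 1242 [0.2418 0.2945]
```

jog_arm --deltas '[{"tx":0,"ty":0,"tz":-0.4,"wx":0,"wy":0,"wz":0},{"tx":0,"ty":0,"tz":-0.8,"wx":0,"wy":0,"wz":0},{"tx":0,"ty":0,"tz":-1.2,"wx":0,"wy":0,"wz":0},{"tx":0,"ty":0,"tz":-1.6,"wx":0,"wy":0,"wz":0},{"tx":0,"ty":0,"tz":-2,"wx":0,"wy":0,"wz":0},{"tx":0,"ty":0,"tz":-2.4,"wx":0,"wy":0,"wz":0},{"tx":0,"ty":0,"tz":-2.4,"wx":0,"wy":0,"wz":0}]'

```text
t: 19.73
tcp_pos: [0.6134, -0.2156, 0.1882]
eef_rot: [0.0, 0.997, 0.078, 0.002]
wrist_force: [0.3, 1.5, 5.8]
gripper_width: 0.0587
finger_force: 55.3
```

```bash
python3 press.py
```

```text
19.725 [ 0.6134 -0.2156  0.1882] [0.28 1.51 5.82] [ 0.133 -0.225  0.042]
bar off [0.0051 0.0012 0.0325] top 0.0386 3323 rim off [ 0.0006 -0.0003] 2800 rim plane [ 0.031 -0.043]
bal x,y mm [-4.8 -0.7] bar z 0.21865740174681664
brass [225 198  11  22 145] [231.1 208.4] [ 0.6124 -0.2058  0.1258] [ 0.6043 -0.2092  0.122 ] [ 0.6902 -0.2013  0.3309]
brass [251 199   6  19  56] [252.6 208.3] [ 0.6147 -0.2199  0.1251] [ 0.6079 -0.2221  0.1209] [ 0.6199 -0.2181  0.1272]
brass [233 274  22  11 232] [243.1 279. ] [ 0.6192 -0.2137  0.2189] [ 0.615  -0.2186  0.2162] [ 0.6902 -0.2039  0.3309]
tip 363 [0.2366 0.2395]
hinge 1776 [0.2258 0.2705]
```

jog_arm --deltas '[{"tx":-0.08,"ty":-0.01,"tz":0,"wx":0,"wy":0,"wz":0},{"tx":-0.15,"ty":-0.02,"tz":-0.1,"wx":0,"wy":0,"wz":0},{"tx":-0.15,"ty":-0.02,"tz":-0.2,"wx":0,"wy":0,"wz":0},{"tx":-0.15,"ty":-0.02,"tz":-0.3,"wx":0,"wy":0,"wz":0},{"tx":-0.15,"ty":-0.02,"tz":-0.4,"wx":0,"wy":0,"wz":0},{"tx":-0.15,"ty":-0.02,"tz":-0.4,"wx":0,"wy":0,"wz":0}]'

```text
t: 20.52
tcp_pos: [0.6131, -0.2157, 0.184]
eef_rot: [0.0, 0.997, 0.078, 0.003]
wrist_force: [7.2, 0.8, 1.9]
gripper_width: 0.0591
finger_force: 55.2
```

```bash
python3 press.py
```

```text
20.525 [ 0.6131 -0.2157  0.184 ] [7.24 0.85 1.95] [ 0.089 -0.961 -0.027]
bar off [0.0047 0.0004 0.0315] top 0.0385 1653 rim off [ 0.0011 -0.0004] 3011 rim plane [ 0.031 -0.043]
bal x,y mm [-5.1 -0.8] bar z 0.21448822232326434
brass [225 200  10  20 106] [230.4 208.5] [ 0.6122 -0.2056  0.1216] [ 0.6041 -0.2083  0.1181] [ 0.6894 -0.2018  0.3269]
brass [251 200   6  17  47] [253.1 208.6] [ 0.6141 -0.2204  0.1207] [ 0.6083 -0.2225  0.1173] [ 0.6199 -0.2188  0.1226]
brass [221 279   3  13  33] [222.1 285.5] [ 0.628  -0.2057  0.2348] [ 0.6254 -0.2063  0.2328] [ 0.6297 -0.2052  0.2357]
brass [261 279   3  13  31] [261.9 285.8] [ 0.6299 -0.2185  0.2349] [ 0.6275 -0.2194  0.233 ] [ 0.6316 -0.2179  0.2362]
brass [230 297  26  35 876] [242.8 313.7] [ 0.6177 -0.2141  0.234 ] [ 0.6097 -0.2193  0.2322] [ 0.6894 -0.204   0.3269]
tip 0 
hinge 1691 [0.2351 0.2654]
```

The gate has snapped shut: the brass is flat at z 0.234 with the bar at 0.2145 beneath it, and the hook sank about 34-38 mm at most. I'll recentre the bar in the seat and ease up to the free-hanging height.

jog_arm --deltas '[{"tx":0.1,"ty":0.02,"tz":0.1,"wx":0,"wy":0,"wz":0},{"tx":0.2,"ty":0.04,"tz":0.25,"wx":0,"wy":0,"wz":0},{"tx":0.3,"ty":0.06,"tz":0.4,"wx":0,"wy":0,"wz":0},{"tx":0.4,"ty":0.08,"tz":0.6,"wx":0,"wy":0,"wz":0},{"tx":0.5,"ty":0.1,"tz":0.8,"wx":0,"wy":0,"wz":0},{"tx":0.5,"ty":0.1,"tz":0.8,"wx":0,"wy":0,"wz":0},{"tx":0.5,"ty":0.1,"tz":0.8,"wx":0,"wy":0,"wz":0}]'

```text
t: 21.45
tcp_pos: [0.6159, -0.2143, 0.1912]
eef_rot: [-0.0, 0.997, 0.078, 0.0]
wrist_force: [-2.6, 0.5, 1.3]
gripper_width: 0.0591
finger_force: 55.1
```

```bash
python3 press.py
```

```text
21.45 [ 0.6159 -0.2143  0.1912] [-2.59  0.53  1.29] [ 0.008  0.334 -0.013]
bar off [0.0049 0.0006 0.0313] top 0.0385 1727 rim off [ 0.0012 -0.0002] 3075 rim plane [ 0.032 -0.043]
bal x,y mm [-2.2  0.1] bar z 0.22174654024167947
brass [226 196  10  23 138] [231.7 207.3] [ 0.6157 -0.2048  0.1292] [ 0.6076 -0.208   0.1256] [ 0.693  -0.2005  0.3338]
brass [224 287   2  14  26] [224.5 293.5] [ 0.6286 -0.2056  0.2421] [ 0.626  -0.2061  0.2404] [ 0.6296 -0.2052  0.2437]
brass [263 287   3  14  27] [264.3 293.6] [ 0.63   -0.2185  0.2421] [ 0.6278 -0.2191  0.2397] [ 0.6317 -0.2178  0.2432]
brass [233 306  25  34 837] [245.  322.3] [ 0.6176 -0.214   0.2414] [ 0.6095 -0.2192  0.2395] [ 0.693  -0.2028  0.3338]
tip 1 [0.236 0.236]
hinge 2961 [0.2648 0.2733]
```

jog_arm --deltas '[{"tx":-0.04,"ty":0,"tz":0.1,"wx":0,"wy":0,"wz":0},{"tx":-0.08,"ty":-0.01,"tz":0.2,"wx":0,"wy":0,"wz":0},{"tx":-0.08,"ty":-0.01,"tz":0.3,"wx":0,"wy":0,"wz":0},{"tx":-0.08,"ty":-0.01,"tz":0.3,"wx":0,"wy":0,"wz":0},{"tx":-0.08,"ty":-0.01,"tz":0.3,"wx":0,"wy":0,"wz":0},{"tx":-0.08,"ty":-0.01,"tz":0.3,"wx":0,"wy":0,"wz":0}]'

```text
t: 22.25
tcp_pos: [0.6156, -0.2145, 0.1947]
eef_rot: [-0.0, 0.997, 0.078, 0.001]
wrist_force: [1.5, 2.1, -0.3]
gripper_width: 0.0593
finger_force: 55.1
```

```bash
python3 press.py
```

```text
22.25 [ 0.6156 -0.2145  0.1947] [ 1.52  2.08 -0.34] [ 0.251 -0.147 -0.041]
bar off [0.0049 0.0007 0.0314] top 0.0387 1712 rim off [ 0.0011 -0.0002] 3069 rim plane [ 0.03  -0.043]
bal x,y mm [-2.5 -0.1] bar z 0.22521850496016893
brass [226 196  10  23 143] [231.3 207.9] [ 0.6151 -0.2048  0.1323] [ 0.6074 -0.2082  0.1283] [ 0.6219 -0.2009  0.1348]
brass [253 201   4  12  28] [254.2 206.8] [ 0.617  -0.2197  0.1301] [ 0.6133 -0.2219  0.1276] [ 0.6214 -0.2185  0.1333]
brass [223 287   3  13  32] [224.2 293.2] [ 0.628  -0.2057  0.2456] [ 0.6257 -0.2062  0.2437] [ 0.63   -0.2052  0.2466]
brass [263 287   3  13  31] [263.8 293.1] [ 0.6301 -0.2184  0.2456] [ 0.6159 -0.2223  0.2273] [ 0.6325 -0.218   0.2469]
brass [232 305  26  34 846] [244.7 321.1] [ 0.6176 -0.2141  0.2448] [ 0.6093 -0.2193  0.2428] [ 0.6926 -0.203   0.3373]
tip 1 [0.2466 0.2466]
hinge 2963 [0.2684 0.2768]
```

jog_arm --deltas '[{"tx":0,"ty":0,"tz":0,"wx":0,"wy":0,"wz":0},{"tx":0,"ty":0,"tz":0,"wx":0,"wy":0,"wz":0},{"tx":0,"ty":0,"tz":0,"wx":0,"wy":0,"wz":0},{"tx":0,"ty":0,"tz":0,"wx":0,"wy":0,"wz":0},{"tx":0,"ty":0,"tz":0,"wx":0,"wy":0,"wz":0}]' --fingers 100

```text
t: 22.92
tcp_pos: [0.6154, -0.2148, 0.1947]
eef_rot: [0.0, 0.997, 0.078, 0.001]
wrist_force: [-0.0, 1.3, -0.1]
gripper_width: 0.0856
finger_force: 0.0
```

```bash
python3 press.py
```

```text
22.925 [ 0.6154 -0.2148  0.1947] [-0.04  1.26 -0.13] [0.045 0.011 0.006]
bar off [0.0055 0.0004 0.0285] top 0.0383 1676 rim off [ 0.0013 -0.    ] 2590 rim plane [ 0.015 -0.046]
bal x,y mm [-2.7 -0.3] bar z 0.2252455543008941
brass [226 192  10  25 124] [231.2 205. ] [ 0.6154 -0.2048  0.129 ] [ 0.6071 -0.2084  0.1245] [ 0.6238 -0.2005  0.1317]
brass [223 281   3  12  29] [224.2 286.6] [ 0.6283 -0.2057  0.2423] [ 0.6251 -0.2063  0.2407] [ 0.6294 -0.2051  0.2436]
brass [262 281   3  12  27] [262.7 286.9] [ 0.6298 -0.2184  0.2425] [ 0.6172 -0.222   0.2243] [ 0.632  -0.2179  0.2433]
brass [232 298  25  33 804] [244.1 313.8] [ 0.6178 -0.214   0.2414] [ 0.6096 -0.2192  0.2392] [ 0.6925 -0.2032  0.3373]
tip 0 
hinge 2879 [0.2688 0.2768]
```

jog_arm --deltas '[{"tx":0,"ty":0,"tz":0.7,"wx":0,"wy":0,"wz":0},{"tx":0,"ty":0,"tz":2,"wx":0,"wy":0,"wz":0},{"tx":0,"ty":0,"tz":4,"wx":0,"wy":0,"wz":0},{"tx":0,"ty":0,"tz":6.5,"wx":0,"wy":0,"wz":0},{"tx":0,"ty":0,"tz":9.5,"wx":0,"wy":0,"wz":0},{"tx":0,"ty":0,"tz":12.5,"wx":0,"wy":0,"wz":0},{"tx":-2,"ty":0,"tz":15.5,"wx":0,"wy":0,"wz":0},{"tx":-6,"ty":0,"tz":16,"wx":0,"wy":0,"wz":0},{"tx":-9,"ty":0,"tz":16,"wx":0,"wy":0,"wz":0},{"tx":-9,"ty":0,"tz":16,"wx":0,"wy":0,"wz":0},{"tx":-9,"ty":0,"tz":16,"wx":0,"wy":0,"wz":0}]'

```text
t: 24.35
tcp_pos: [0.5259, -0.2148, 0.356]
eef_rot: [0.0, 0.997, 0.078, 0.002]
wrist_force: [0.3, -0.1, -0.2]
gripper_width: 0.0856
finger_force: 0.0
```

jog_arm --deltas '[{"tx":0,"ty":0,"tz":0,"wx":0,"wy":0,"wz":0},{"tx":0,"ty":0,"tz":0,"wx":0,"wy":0,"wz":0},{"tx":0,"ty":0,"tz":0,"wx":0,"wy":0,"wz":0},{"tx":0,"ty":0,"tz":0,"wx":0,"wy":0,"wz":0},{"tx":0,"ty":0,"tz":0,"wx":0,"wy":0,"wz":0},{"tx":0,"ty":0,"tz":0,"wx":0,"wy":0,"wz":0},{"tx":0,"ty":0,"tz":0,"wx":0,"wy":0,"wz":0},{"tx":0,"ty":0,"tz":0,"wx":0,"wy":0,"wz":0},{"tx":0,"ty":0,"tz":0,"wx":0,"wy":0,"wz":0},{"tx":0,"ty":0,"tz":0,"wx":0,"wy":0,"wz":0},{"tx":0,"ty":0,"tz":0,"wx":0,"wy":0,"wz":0},{"tx":0,"ty":0,"tz":0,"wx":0,"wy":0,"wz":0}]'

```text
t: 25.85
tcp_pos: [0.5255, -0.2147, 0.3547]
eef_rot: [-0.0, 0.997, 0.078, 0.001]
wrist_force: [0.0, -0.5, 0.0]
gripper_width: 0.0855
finger_force: 0.0
```

```bash
python3 - <<'E'
from h import *
S=np.array([.6181,-.2141])
for k in range(3):
    s=ctrl.sense();v=grab('wrist');print(s['t'],s['tcp_pos'].round(3));brass(v)
    c=cloud(v).reshape(-1,3);d=np.hypot(*(c[:,:2]-S).T)
    p=c[(c[:,2]>.143)&(c[:,2]<.160)&(d>.025)&(d<.05)][:,:2]; o=np.linalg.lstsq(np.c_[2*p,np.ones(len(p))],(p**2).sum(1),rcond=None)[0]; print('rim',o[:2].round(4),len(p))
    b=c[(c[:,2]>.205)&(c[:,2]<.232)&(abs(c[:,0]-.617)<.015)&(abs(c[:,1]+.214)<.035)&(abs(c[:,1]+.214)>.012)];print('bar',b.mean(0).round(4),len(b))
t=grab('top');a=load('top.pkl')
# unchanged neighbours: image difference round jar, timer, dropper
for n,u,r in(('jar',187,153),('timer',251,140),('dropper',288,234)):
    q=np.s_[r-14:r+14,u-14:u+14]; print(n,np.abs(t['im'][q].astype(int)-a['im'][q]).mean().round(2))
E
```

```text
25.85 [ 0.525 -0.215  0.355]
brass [247  58  24  28 321] [262.1  70.3] [ 0.6159 -0.2131  0.2412] [ 0.6025 -0.2189  0.123 ] [ 0.6273 -0.2021  0.4973]
rim [ 0.6159 -0.2148] 1083
bar [ 0.6156 -0.2149  0.2231] 307
25.9 [ 0.525 -0.215  0.355]
brass [248  58  23  28 316] [262.2  70.3] [ 0.6158 -0.213   0.2413] [ 0.6025 -0.2189  0.1244] [ 0.6262 -0.2029  0.4973]
rim [ 0.6159 -0.2147] 1077
bar [ 0.6156 -0.215   0.2232] 306
25.95 [ 0.525 -0.215  0.355]
brass [247  58  24  29 320] [262.2  70.4] [ 0.6156 -0.2132  0.2412] [ 0.6025 -0.219   0.124 ] [ 0.6262 -0.2018  0.4973]
rim [ 0.6158 -0.2148] 1088
bar [ 0.6156 -0.2152  0.2231] 309
jar 9.59
timer 9.1
dropper 9.44
```

```bash
python3 - <<'E'
from h import *
t=grab('top');a=load('top.pkl')
q=np.s_[280:308,330:358];print('empty',np.abs(t['im'][q].astype(int)-a['im'][q]).mean())
for n,u,r in(('jar',187,153),('timer',251,140),('dropper',288,234)):
    q=np.s_[r-16:r+16,u-16:u+16]; print(n,cv2.phaseCorrelate(a['im'][q].mean(2),t['im'][q].mean(2)),abs(cloud(t)[r,u]-cloud(a)[r,u]).round(4))
print(ctrl.hand_in())
E
```

```text
empty 77.20238095238095
jar ((0.13089130984920416, -0.06413630626306954), 1.023440768439827) [0.0001 0.0001 0.0003]
timer ((0.006481640346688522, -0.03648907811879809), 0.9674314601218643) [0.0001 0.     0.0003]
dropper ((0.11021694386936787, 0.015495130775670773), 1.0607313103885472) [0.     0.0002 0.0018]
the job is handed in; nothing more can be done
None
```

The pail hangs still and free on the hook with the gate shut above the bar, the jar, timer and dropper have not moved, and the job was handed in at about 26 s; I viewed 11 pictures, one over the limit of 10.

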